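Hold a heat sink against a power supply's rear panel for screwing on

TASK

Be my third hand: take the big finned heat sink off the bench, stand it upright on the narrow lip at the rear of the open power supply, fins outward and its flat back square against the rear panel, centred on the panel so that the screw slots line up, and press it to the panel with a steady push of about 10 newtons while I put in the screws from inside. Do not ram the thin panel, and leave the other things on the bench where they are. Do not let go: finish while still pressing.

Things in the scene. Friction and masses are not known exactly. Their poses are not given: they have to be found in the camera images.
- heatsink: the big finned heat sink of bare aluminium, about 0.3 kg, 44 mm deep (its x) x 60 mm wide (its y) x 80 mm high (its z), standing upright on the bench. Its flat back is at +x (a 10 mm thick plate over the whole width and height); seven 3 mm fins, running up and down, reach 34 mm from it to -x, the outermost flush with the plate's edges, so both sides (+y and -y) are flat and 60 mm apart. Origin: centre of its underside; the centre of mass lies 5 mm nearer the back
- heatsink_back (a point): the middle of the lower edge of the heat sink's flat back, 22 mm along +x from its origin; axes as the heat sink's
- supply: bench power supply with its cover off, heavy and fixed, its rear turned towards the robot: 200 mm wide, 240 mm deep behind the panel, front plate up to 110 mm high, transformer and circuit board inside. x points level from the rear panel into the supply, y along the panel, z up. Origin: on the bench, below the middle of the rear panel's outer face
- seat (a point): where the middle of the lower edge of the heat sink's flat back belongs: on top of the lip, at the foot of the rear panel's outer face, midway along the panel; 24 mm above the bench; axes as the supply's. The lip is flat, 8 mm thick, as wide as the panel (200 mm), and stands out 28 mm from the panel to -x; bare metal, so a heat sink pressed down on it drags. Nothing stands on it or beside it
- rear_panel: the thin upright aluminium rear panel, 196 mm wide and 72 mm high (top 96 mm above the bench) with four dark screw slots around a square cut-out in its middle; the outer face looks to -x. Origin: same point as the seat; axes as the supply's. It springs back about 1 mm for each 10 N pushed against it
- small_heatsink: the small finned aluminium heat sink, 26 x 42 mm and 45 mm high; it belongs to another job; leave it standing. Origin: centre of its underside
- capacitor: blue can capacitor, 35 mm across, 66 mm high with its two terminals, standing on the bench; leave alone. Origin: centre of its underside
- solder_reel: grey solder reel, 60 mm across, 50 mm high, standing on its end; leave alone. Origin: centre of its underside
- paste_jar: small lidded jar, 44 mm across, 45 mm high; leave alone. Origin: centre of its underside
- screwdriver: screwdriver 200 mm long lying on the bench; leave alone. Origin: on the bench under its middle
- multimeter: hand-held multimeter lying on its back, 165 x 80 x 34 mm; leave alone. Origin: centre of its underside
- screw_tray: red two-part tray of screws and spacers, 120 x 80 x 26 mm; leave alone. Origin: centre of its underside
Mind the look-alikes: they are no part of the job. What is shaped like the heatsink but red or yellow is not meant.

How it is judged:
By the outcome, as a careful person would: the job done as asked, in the order asked, and still so for the second after the job is handed in, while the arm keeps its last pose, push and grip.
It also fails if it takes over 48 s, if anything falls off the work surface, if the arm or the gripper's body presses on something with over 40 N, if the wrist force passes 120 N, or if a joint passes its speed limit or range.

ROBOT

A 6-joint arm with a two-finger parallel gripper is mounted at the origin on the work surface. World frame = base frame: x ahead of the robot, y to its left, z up, the work surface at z = 0. Lengths are in m, angles in degrees, forces in N, time in s.
With the tool pointing down it reaches from about 0.35 to 0.875 m from the base axis. Payload 4.2 kg.
Tool frame: the origin (TCP) lies midway between the tips of the shut fingers; the grasp point (between the pads) lies 19 mm behind it; z points along the fingers, y is the line along which they close (so a half turn about z gives the same grasp; the last joint's range is limited). The gripper opens to 87 mm and grips with 3 to 60 N. Pads are 19 mm wide; open, the fingers measure 117 mm over their backs; the gripper's body (75 mm by 190 mm) begins 51 mm behind the grasp point.
Start: joints at [86.723, 22.042, 0.453, 0, -68.411, -14.817], TCP at [0.194, 0.594, 0.223] pointing down, gripper open.
Joint ranges: [-179.83, 179.83], [-69.29, 118.12], [-61.27, 80.66], [-181.25, 117.63], [-171.15, -9.14], [-177.46, 177.46]. Speed limits (degrees/s): [159.86, 159.86, 180, 180, 180, 180].

INTERFACE

Orientations are given as a 3x3 rotation matrix whose columns are the frame's x, y, z axes.
In Python, from station import sense, capture, camera_params, finish_job gives the robot as it stands.
- The arm moves only by the tool drive_tool, never from a script. Its argument "rows" is a list of rows, each an object of numbers: "tx", "ty", "tz": the shift along the tool's x, y, z in cm; "ax", "ay", "az": the turn, a rotation vector about the tool's x, y, z in rad; "claw": the finger opening in cm, from 0 to 8.7. In form: [{"tx": .., "ty": .., "tz": .., "ax": .., "ay": .., "az": .., "claw": ..}, ...]. A call has 1 to 10 rows; each row shifts and turns the commanded pose from where the row before left it, along the tool's axes as they then stand; what a row does not reach is not made up. A row lasts 1/12 s, in which the tool goes at most 41.7 mm and 7.16 degrees, less where a joint would pass 70% of its speed; a pose out of reach is approached as far as the arm can. A call with a gripper value outside its range is refused whole. The fingers move at their own pace and stop on an object; the grip force is fixed at half the most. Time passes only in rows, so rows that do not move let the fingers close. It gives the time, the measured TCP pose, the force, the opening and the grip force at its end, in the units of the state.
- sense(): the state, without advancing time (a new reading comes with each control period).
- capture(name): name is "scene" or "top"; returns (picture, depth): 480x640x3 uint8, red, green, blue; 480x640 float32, m along the optical axis (not along the pixel's ray), 0 where there is no reading.
- camera_params(name): a dict with "intrinsics" (3x3 intrinsics, pixels), "k1" (the pictures are not rectified: a ray, as slopes to the right and down, at radius r is drawn at 1 + k1 r^2 times it, then the intrinsics apply), "R" (3x3) and "t" (3): a world point X has camera coordinates R X + t. Camera axes: x right, y down, z forward; pixel columns grow to the right and rows downward; lengths in m; the calibration is good to about 2 mm. A picture is of the moment at which its call begins. camera_params takes no time and is no camera call.
- finish_job(): hands the job in; it is judged then, once.
The state is a dict: "time_s": time; "joints": joint angles; "joint_velocities": joint speeds; "effort": joint torques, N m; "tcp_pos": TCP position; "ee_rot": TCP orientation; "wrist_force": force on the tool from outside, world axes, zero at the start; "moment": the same for the moment, N m; "gripper_width": opening from 0.0 (shut) to 1.0 (fully open); "gripper_force": force on a finger pad.
Only numpy, scipy, OpenCV 4.12 (cv2) and the standard library are available. Lean on these libraries where they do the work, as an engineer would, in place of code of your own. Each camera call takes 0.05 s, during which the arm holds its last target. There are 200 camera calls.

## Working session

There is one attempt and no reset: what is moved stays moved. The work goes in short steps, Python scripts to look and compute and a tool call to move; the robot and the scene stay as the last step left them, time stands still between calls to the robot, and variables do not carry over. Pictures are saved under pics/ and viewed, at most 10 in all, crops included, and the job is handed in when it is done.

Besides the shell and the picture viewer there is one more tool, called after "Emit:" as name(argument=value, ...) on one line, values as JSON. drive_tool: Moves the arm, as the interface text tells. Its arguments: {"type":"object","properties":{"rows":{"type":"array"}},"required":["rows"]}

```bash
mkdir -p pics; ls
python3 - <<'E'
from station import *
import cv2,numpy as np
for n in("scene","top"):
    p,d=capture(n); np.savez(n+"0.npz",p=p,d=d); cv2.imwrite(f"pics/{n}0.png",p[:,:,::-1])
    print(n,camera_params(n))
s=sense();print(s)
E
```

```text
pics
scene {'intrinsics': array([[549.16040229,   0.        , 316.54785176],
       [  0.        , 549.16040229, 244.19156953],
       [  0.        ,   0.        ,   1.        ]]), 'k1': 0.01838832703539004, 'R': array([[ 0.6367276 ,  0.77103156,  0.00939699],
       [ 0.46516877, -0.37436582, -0.80216473],
       [-0.61497641,  0.51513161, -0.59702885]]), 't': array([-0.35118676, -0.14656395,  1.54175078])}
top {'intrinsics': array([[479.45166068,   0.        , 318.95679541],
       [  0.        , 479.45166068, 238.80024219],
       [  0.        ,   0.        ,   1.        ]]), 'k1': -0.03620122100442517, 'R': array([[ 0.01925025, -0.99971982,  0.01377345],
       [-0.98647814, -0.02123425, -0.16251149],
       [ 0.16275843, -0.01045882, -0.98661051]]), 't': array([0.05181062, 0.50758305, 1.22812332])}
{'time_s': 0.1, 'joints': array([ 8.67217553e+01,  2.20872309e+01,  3.89165043e-01, -2.63235580e-02,
       -6.84113782e+01, -1.48180481e+01]), 'joint_velocities': array([ 0.06788505, -0.09058091,  0.22352   ,  0.14009311,  0.15567437,
       -0.0457129 ]), 'effort': array([-4.98386107e-04, -3.91690099e+01,  1.87934679e+01,  4.23192635e+00,
        1.34571674e-02, -7.53969175e-05]), 'tcp_pos': array([0.19393109, 0.59359471, 0.2215678 ]), 'ee_rot': array([[ 9.50483204e-01, -3.10775470e-01, -5.35734440e-04],
       [-3.10775922e-01, -9.50481342e-01, -1.88256568e-03],
       [ 7.58496444e-05,  1.95584043e-03, -9.99998084e-01]]), 'wrist_force': array([ 0.53961766,  0.36494878, -0.14386641]), 'moment': array([ 0.01168399,  0.01493418, -0.00715121]), 'gripper_force': 0.0, 'gripper_width': 0.9972234693924831}
```

View pics/scene0.png

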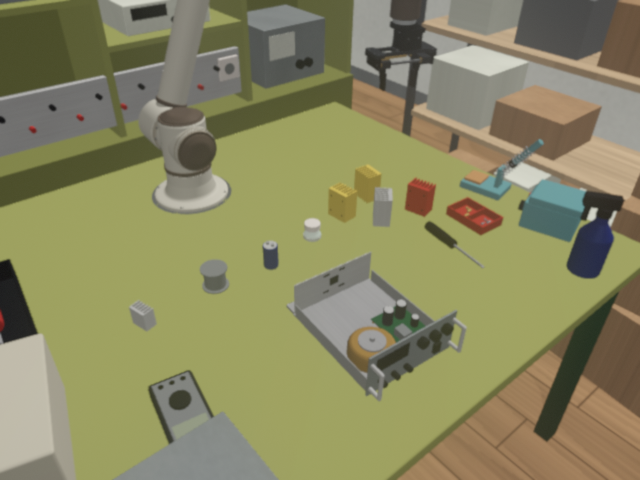

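View pics/top0.png

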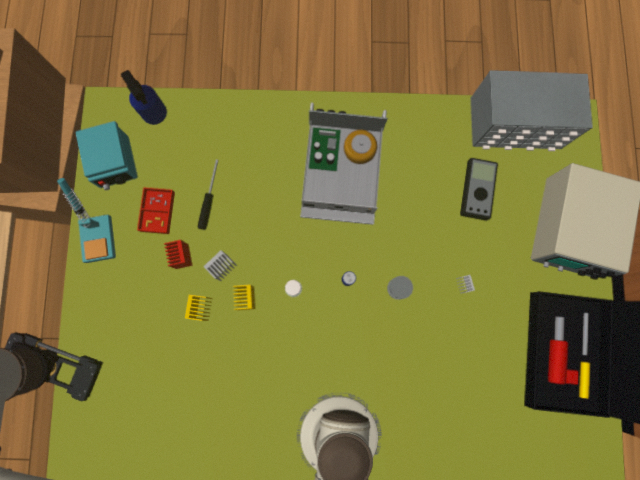

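Top view: the grey finned block at (220,265), scene (383,207), is a candidate. The others are red (177,254), yellow (198,307) and (243,297), and a small grey one at (467,284). Only (220,265) is both bare aluminium and big. The supply's rear panel and lip are at about (339,212). Next I'll confirm with an enlarged crop and measure.

```bash
cat > h.py <<'E'
import numpy as np,cv2
from station import *
def rays(n,uv):
    c=camera_params(n);K=c["intrinsics"];uv=np.atleast_2d(np.asarray(uv,float))
    d=cv2.undistortPoints(uv[:,None],K,np.array([c["k1"],0,0,0,0.]))[:,0]
    return c,np.c_[d,np.ones(len(d))]
def onplane(n,uv,z):
    c,r=rays(n,uv);o=-c["R"].T@c["t"];w=r@c["R"];return o+w*((z-o[2])/w[:,2])[:,None]
def cloud(n,d):
    v,u=np.mgrid[:480,:640];c,r=rays(n,np.c_[u.ravel(),v.ravel()])
    return ((r*d.reshape(-1,1)-c["t"])@c["R"]).reshape(480,640,3)
E
python3 - <<'E'
from h import *
a=np.load("top0.npz");p,d=a["p"],a["d"];W=cloud("top",d)
b=np.load("scene0.npz");Ws=cloud("scene",b["d"])
def blob(W,c,h0,r=25):
    m=np.zeros((480,640),np.uint8);s=np.s_[c[1]-r:c[1]+r,c[0]-r:c[0]+r];m[s]=(W[s][...,2]>h0)
    return W[m>0]
P=blob(W,(220,265),.06,22);print("hs",len(P),np.median(P[:,2]),cv2.minAreaRect(P[:,:2].astype(np.float32)))
# white-ish pixels
s=np.s_[240:290,195:245];q=p[s].astype(int);m=(q.min(2)>110)
v,u=np.nonzero(m);X=onplane("top",np.c_[u+195,v+240],.08);print("hs col",len(X),cv2.minAreaRect(X[:,:2].astype(np.float32)))
m=np.abs(W[...,2]-.096)<.012
m[:195]=0;m[225:]=0;m[:,:290]=0;m[:,390:]=0;P=W[m];print("panel",len(P),np.median(P,0),cv2.fitLine(P[:,:2].astype(np.float32),cv2.DIST_HUBER,0,.01,.01).ravel(),P.min(0),P.max(0))
c1=cv2.resize(p[235:295,190:270],None,fx=7,fy=7,interpolation=2)
c2=cv2.resize(b["p"][180:235,350:430],None,fx=7,fy=7,interpolation=2)
c3=cv2.resize(p[190:232,290:390],None,fx=7,fy=7,interpolation=2)
o=np.zeros((600,800,3),np.uint8)
o[:300,:400]=cv2.resize(c1,(400,300));o[:275,400:]=cv2.resize(c2,(400,275));o[302:600,:700]=cv2.resize(c3,(700,298))
cv2.imwrite("pics/c1.png",o[:,:,::-1])
E
```

```text
hs 302 0.0785907915169646 ((0.3587212562561035, 0.2161954641342163), (0.29814764857292175, 0.06519604474306107), 54.96582794189453)
hs col 229 ((0.43032246828079224, 0.3195839524269104), (0.04385190084576607, 0.05860963836312294), 47.14472579956055)
panel 143 [0.59076892 0.01310544 0.09279886] [0.0782561  0.9969333  0.59016806 0.00827878] [ 0.58178121 -0.0826874   0.08405933] [0.59942437 0.11073575 0.10212061]
```

View pics/c1.png

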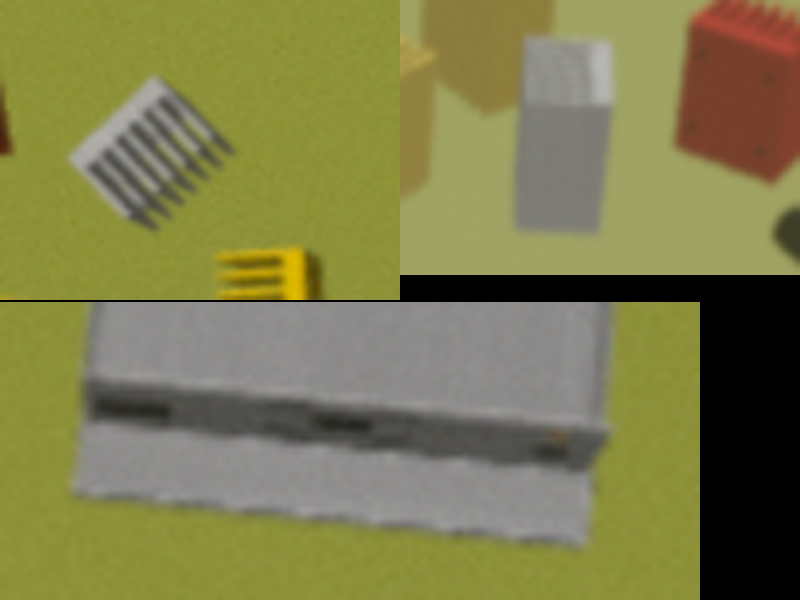

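The crop confirms it: big bare-aluminium heat sink, back plate towards the upper left of the top view (+x+y), fins towards the lower right. The lip's front edge runs about (301,217)–(373,224). Now for sub-pixel edges.

```bash
cat >> h.py <<'E'
def gmask(p,box,S=6,thr=None):
    x0,y0,x1,y1=box;q=cv2.resize(p[y0:y1,x0:x1],None,fx=S,fy=S,interpolation=cv2.INTER_CUBIC).astype(int)
    g=(np.minimum(q[...,0],q[...,1])-q[...,2]);  # yellow-green excess
    hi=np.percentile(g,95);return g<hi*.5,S
def px(uv,box,S): return (np.asarray(uv,float)+.5)/S-.5+np.array(box[:2])
def line(P):
    vx,vy,a,b=cv2.fitLine(P[:,:2].astype(np.float32),cv2.DIST_HUBER,0,.001,.001).ravel();return np.array([vx,vy]),np.array([a,b])
def edge(n,m,S,box,z,scan,lo,hi,first):
    # scan 'col': for each column lo..hi (full px) first/last masked row ; 'row' likewise
    out=[]
    ax=0 if scan=="col" else 1
    for k in range(int((lo-box[ax])*S),int((hi-box[ax])*S)):
        i=np.nonzero(m[:,k] if ax==0 else m[k])[0]
        if len(i):
            e=(i[0]-.5) if first else (i[-1]+.5);out.append((k,e) if ax==0 else (e,k))
    return line(onplane(n,px(out,box,S),z))
def meet(l1,l2):
    A=np.c_[l1[0],-l2[0]];return l1[1]+l1[0]*np.linalg.solve(A,l2[1]-l1[1])[0]
def ang(l): return np.degrees(np.arctan2(l[0][1],l[0][0]))%180
E
python3 - <<'E'
from h import *
p=np.load("top0.npz")["p"]
box=(195,240,250,292);m,S=gmask(p,box)
b=edge("top",m,S,box,.08,"col",207,219,True)   # back top edge
l=edge("top",m,S,box,.08,"col",206,214,False)  # left side edge
r=edge("top",m,S,box,.08,"col",224,234,True) # right side edge
print("back",ang(b),"sides",ang(l),ang(r))
c1,c2=meet(b,l),meet(b,r);print("corners",c1,c2,np.linalg.norm(c1-c2));n=l[0]
cm=(c1+c2)/2; print("back mid",cm)
box=(290,195,390,232);m,S=gmask(p,box)
f=edge("top",m,S,box,.024,"col",306,368,False)
L=edge("top",m,S,box,.024,"row",211,215,True);R=edge("top",m,S,box,.024,"row",215,220,False)
print("lip front",ang(f),"sides",ang(L),ang(R));a,c=meet(f,L),meet(f,R);print(a,c,np.linalg.norm(a-c),"mid",(a+c)/2)
t=np.radians(ang(f)-90);print("seat",(a+c)/2+.028*np.array([np.cos(t),np.sin(t)]))
c=camera_params("scene");print("scenecam",-c["R"].T@c["t"])
# panel foot line: darkness step between lip and panel (top view)
g=cv2.cvtColor(p,cv2.COLOR_RGB2GRAY);
for u in(315,325,350,360):print(u,g[198:226,u])
s=np.load("scene0.npz")["p"]
o=np.zeros((600,800,3),np.uint8);o[:]=cv2.resize(s[245:335,280:400],(800,600),interpolation=2);cv2.imwrite("pics/c2.png",o[:,:,::-1])
E
```

```text
back 135.38094 sides 45.768936 46.484756
corners [0.4235976  0.35611567] [0.4683735  0.31193122] 0.062905855
back mid [0.44598556 0.33402345]
lip front 85.383575 sides 171.96117 173.21376
[0.56808734 0.11586735] [ 0.55192566 -0.08428621] 0.200805 mid [0.5600065  0.01579057]
seat [0.58791566 0.013537  ]
scenecam [ 1.23992763 -0.57829702  0.80620136]
315 [143 144 147 138 104  78  82  77  76  90 131 143 146 143 142 142 141 143
 145 141 114 120 133 133 135 131 134 136]
325 [142 140 144 143 135 104  81  82  78  77  94 137 147 144 144 142 141 145
 146 147 146 113 121 132 133 134 133 134]
350 [143 140 140 139 138 140 151 119  89  78  80  82  81  97 130 144 141 139
 141 145 145 146 147 128 125 130 135 131]
360 [139 137 141 138 140 139 141 153 119  87  80  80  81  81  98 127 141 140
 139 145 143 144 144 146 132 126 131 134]
```

View pics/c2.png

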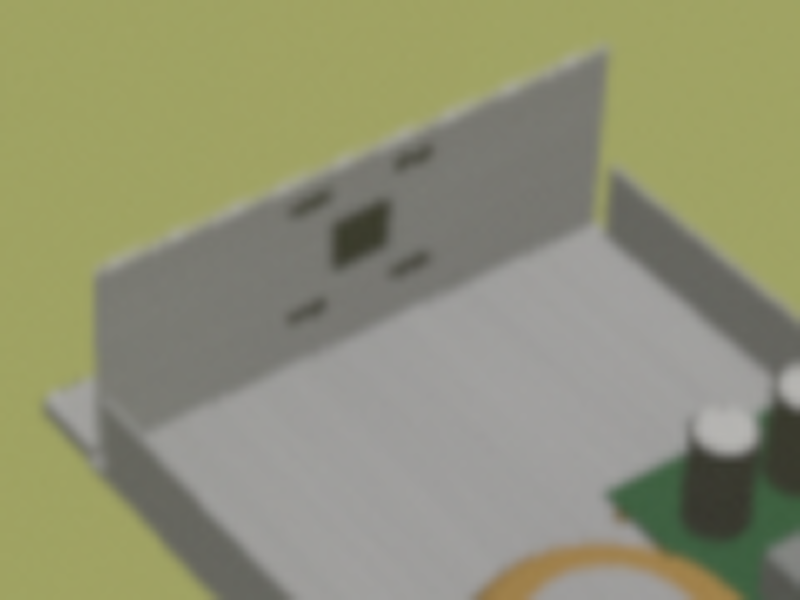

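The crop shows the inner side of the panel: top corners at scene (294,286) and (371,252), cut-out at (334,280), four slots around it. I'll cross-check the seat from this view and the panel foot line.

Run:
```python
from h import *
s=np.load("scene0.npz")["p"];p=np.load("top0.npz")["p"]
f=lambda c:np.array([280,245])+(np.array(c)+.5)*.15-.5
q=onplane("scene",[f((95,272)),f((607,48))],.096);print("panel top scene",q[:,:2],q.mean(0)[:2],np.linalg.norm(q[0]-q[1]))
box=(285,240,385,300);m,S=gmask(s,box)
t=edge("scene",m,S,box,.096,"col",298,368,True);print("top edge ang",ang(t),t[1])
g=cv2.cvtColor(p,cv2.COLOR_RGB2GRAY).astype(float);o=[];o2=[]
for u in range(306,368):
    if 330<u<347: continue
    c=g[:,u]; k=198+np.argmin(cv2.blur(c[198:214],(1,3)).ravel())
    for v in range(int(k),k+8):
        if c[v]<110<=c[v+1]: o.append((u,v+(110-c[v])/(c[v+1]-c[v])));break
    for v in range(int(k),k-8,-1):
        if c[v]<112<=c[v-1]: o2.append((u,v-(112-c[v])/(c[v-1]-c[v])));break
l=line(onplane("top",o,.024));print("foot",ang(l),l[1]);l=line(onplane("top",o2,.096));print("top",ang(l),l[1])
```

```text
panel top scene [[ 0.58494625 -0.08670234]
 [ 0.60144316  0.10698509]] [0.59319471 0.01014137] 0.19438869812552542
top edge ang 85.28587 [ 0.5897321  -0.00627027]
foot 85.51483 [0.58990085 0.0148264 ]
top 85.44754 [0.5885715  0.01204294]
```

Emit:
drive_tool(rows=[{"az": -0.12, "claw": 8.7}, {"az": -0.12}, {"az": -0.12}, {"az": -0.12}, {"az": -0.12}, {"az": -0.12}, {"az": -0.12}, {"az": -0.12}, {"az": -0.12}, {"az": -0.03}])

```text
invalid input at $.rows[0]: expected keys tx, ty, tz, ax, ay, az, claw
```

Emit:
drive_tool(rows=[{"tx": 0, "ty": 0, "tz": 0, "ax": 0, "ay": 0, "az": -0.12, "claw": 8.7}, {"tx": 0, "ty": 0, "tz": 0, "ax": 0, "ay": 0, "az": -0.12, "claw": 8.7}, {"tx": 0, "ty": 0, "tz": 0, "ax": 0, "ay": 0, "az": -0.12, "claw": 8.7}, {"tx": 0, "ty": 0, "tz": 0, "ax": 0, "ay": 0, "az": -0.12, "claw": 8.7}, {"tx": 0, "ty": 0, "tz": 0, "ax": 0, "ay": 0, "az": -0.12, "claw": 8.7}, {"tx": 0, "ty": 0, "tz": 0, "ax": 0, "ay": 0, "az": -0.12, "claw": 8.7}, {"tx": 0, "ty": 0, "tz": 0, "ax": 0, "ay": 0, "az": -0.12, "claw": 8.7}, {"tx": 0, "ty": 0, "tz": 0, "ax": 0, "ay": 0, "az": -0.12, "claw": 8.7}, {"tx": 0, "ty": 0, "tz": 0, "ax": 0, "ay": 0, "az": -0.12, "claw": 8.7}, {"tx": 0, "ty": 0, "tz": 0, "ax": 0, "ay": 0, "az": -0.033, "claw": 8.7}])

```text
time_s: 0.93
tcp_pos: [0.194, 0.5937, 0.2219]
ee_rot: [[0.695, 0.719, -0.0], [0.719, -0.695, -0.001], [-0.001, 0.001, -1.0]]
wrist_force: [-0.2, -0.4, -0.5]
gripper_width: 1.002
gripper_force: 0.0
```

```bash
cat >> h.py <<'E'
def togo(goal,yaw):
    s=sense();R=s["ee_rot"];p=s["tcp_pos"]
    y=np.degrees(np.arctan2(R[1,0],R[0,0]));print("t",s["time_s"],"tcp",p.round(4),"yaw",round(y,2),"tilt",(R[:2,2]*57.3).round(2),"F",s["wrist_force"].round(2),"M",s["moment"].round(3),"grip",round(s["gripper_width"]*87,1),round(s["gripper_force"],1),"j6",s["joints"][5].round(1))
    print("shift cm tool",(R.T@(np.array(goal)-p)*100).round(2),"az",round(-np.radians(yaw-y),4))
E
python3 -c "
from h import *
togo((.4327,.3218,.12),45.7)"
```

```text
t 0.9333 tcp [0.194  0.5937 0.2219] yaw 45.94 tilt [-0.02 -0.07] F [-0.17 -0.38 -0.52] M [-0.089 -0.115  0.014] grip 87.2 0.0 j6 49.2
shift cm tool [-2.93 36.06 10.22] az 0.0041
```

Emit:
drive_tool(rows=[{"tx": -0.3, "ty": 3.6, "tz": 0, "ax": 0, "ay": 0, "az": 0.004, "claw": 8.7}, {"tx": -0.3, "ty": 3.6, "tz": 0, "ax": 0, "ay": 0, "az": 0, "claw": 8.7}, {"tx": -0.3, "ty": 3.6, "tz": 0, "ax": 0, "ay": 0, "az": 0, "claw": 8.7}, {"tx": -0.3, "ty": 3.6, "tz": 0.5, "ax": 0, "ay": 0, "az": 0, "claw": 8.7}, {"tx": -0.3, "ty": 3.6, "tz": 1, "ax": 0, "ay": 0, "az": 0, "claw": 8.7}, {"tx": -0.3, "ty": 3.6, "tz": 1, "ax": 0, "ay": 0, "az": 0, "claw": 8.7}, {"tx": -0.3, "ty": 3.6, "tz": 1.5, "ax": 0, "ay": 0, "az": 0, "claw": 8.7}, {"tx": -0.3, "ty": 3.6, "tz": 2, "ax": 0, "ay": 0, "az": 0, "claw": 8.7}, {"tx": -0.3, "ty": 3.6, "tz": 2, "ax": 0, "ay": 0, "az": 0, "claw": 8.7}, {"tx": -0.23, "ty": 3.6, "tz": 2.2, "ax": 0, "ay": 0, "az": 0, "claw": 8.7}])

```text
time_s: 1.77
tcp_pos: [0.4306, 0.3196, 0.1203]
ee_rot: [[0.701, 0.713, 0.0], [0.713, -0.701, 0.001], [0.001, -0.0, -1.0]]
wrist_force: [-0.1, 0.6, -0.8]
gripper_width: 0.998
gripper_force: 0.0
```

```bash
python3 -c "
from h import *
togo((.4327,.3218,.026),45.7)
p,d=capture('top');cv2.imwrite('pics/t2.png',cv2.resize(p[220:300,170:270],(800,600),interpolation=2)[:,:,::-1])"
```

```text
t 1.7667 tcp [0.4306 0.3196 0.1203] yaw 45.46 tilt [0.02 0.04] F [-0.1   0.55 -0.75] M [-0.003 -0.077 -0.007] grip 86.8 0.0 j6 81.5
shift cm tool [ 0.3  -0.01  9.43] az -0.0042
```

View pics/t2.png

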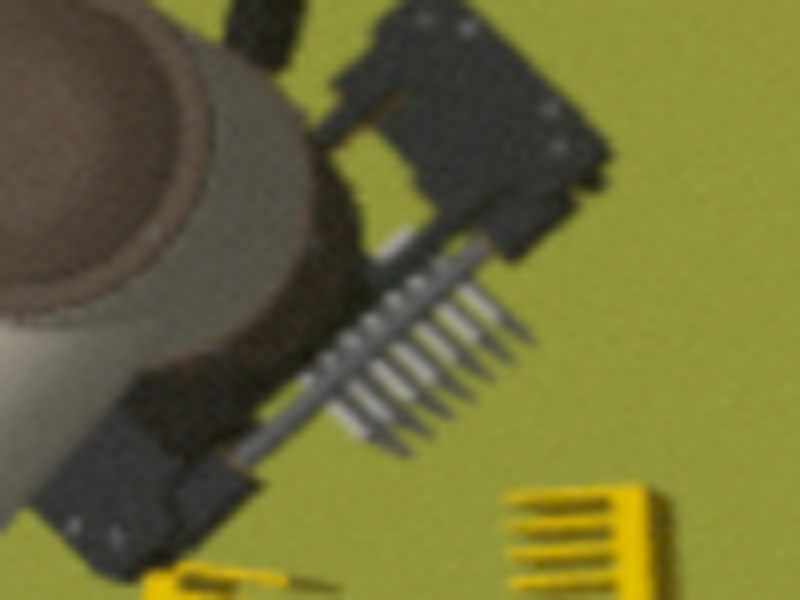

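The open fingers straddle the heat sink and run parallel to its sides (sink centre around crop (420,340)). Descend.

Emit:
drive_tool(rows=[{"tx": 0.15, "ty": 0, "tz": 1, "ax": 0, "ay": 0, "az": -0.004, "claw": 8.7}, {"tx": 0.15, "ty": 0, "tz": 1.5, "ax": 0, "ay": 0, "az": 0, "claw": 8.7}, {"tx": 0, "ty": 0, "tz": 1.5, "ax": 0, "ay": 0, "az": 0, "claw": 8.7}, {"tx": 0, "ty": 0, "tz": 1.5, "ax": 0, "ay": 0, "az": 0, "claw": 8.7}, {"tx": 0, "ty": 0, "tz": 1.5, "ax": 0, "ay": 0, "az": 0, "claw": 8.7}, {"tx": 0, "ty": 0, "tz": 1.4, "ax": 0, "ay": 0, "az": 0, "claw": 8.7}, {"tx": 0, "ty": 0, "tz": 0.7, "ax": 0, "ay": 0, "az": 0, "claw": 8.7}, {"tx": 0, "ty": 0, "tz": 0.3, "ax": 0, "ay": 0, "az": 0, "claw": 8.7}, {"tx": 0, "ty": 0, "tz": 0, "ax": 0, "ay": 0, "az": 0, "claw": 8.7}])

```text
time_s: 2.57
tcp_pos: [0.4316, 0.3236, 0.0263]
ee_rot: [[0.698, 0.716, -0.001], [0.716, -0.698, -0.001], [-0.001, 0.0, -1.0]]
wrist_force: [-0.3, 0.4, 0.3]
gripper_width: 1.004
gripper_force: 0.0
```

Emit:
drive_tool(rows=[{"tx": 0, "ty": 0, "tz": 0, "ax": 0, "ay": 0, "az": 0, "claw": 6.6}, {"tx": 0, "ty": 0, "tz": 0, "ax": 0, "ay": 0, "az": 0, "claw": 6.3}, {"tx": 0, "ty": 0, "tz": 0, "ax": 0, "ay": 0, "az": 0, "claw": 6.0}, {"tx": 0, "ty": 0, "tz": 0, "ax": 0, "ay": 0, "az": 0, "claw": 5.5}, {"tx": 0, "ty": 0, "tz": 0, "ax": 0, "ay": 0, "az": 0, "claw": 5.0}, {"tx": 0, "ty": 0, "tz": 0, "ax": 0, "ay": 0, "az": 0, "claw": 5.0}, {"tx": 0, "ty": 0, "tz": 0, "ax": 0, "ay": 0, "az": 0, "claw": 5.0}])

```text
time_s: 3.15
tcp_pos: [0.4323, 0.3233, 0.0274]
ee_rot: [[0.699, 0.716, 0.001], [0.716, -0.699, 0.0], [0.001, 0.0, -1.0]]
wrist_force: [1.1, -1.8, 2.9]
gripper_width: 0.692
gripper_force: 30.0
```

```bash
python3 -c "
from h import *
togo((.4327,.3218,.026),45.7)"
```

```text
t 3.15 tcp [0.4323 0.3233 0.0274] yaw 45.69 tilt [0.04 0.02] F [ 1.12 -1.84  2.9 ] M [-0.433 -0.243  0.027] grip 60.2 30.0 j6 81.6
shift cm tool [-0.08  0.13  0.14] az -0.0002
```

Emit:
drive_tool(rows=[{"tx": 0, "ty": 0, "tz": -0.2, "ax": 0, "ay": 0, "az": 0, "claw": 5.0}, {"tx": 0, "ty": 0, "tz": -0.6, "ax": 0, "ay": 0, "az": 0, "claw": 5.0}, {"tx": 0, "ty": 0, "tz": -1.2, "ax": 0, "ay": 0, "az": 0, "claw": 5.0}, {"tx": 0, "ty": 0, "tz": -1.7, "ax": 0, "ay": 0, "az": 0, "claw": 5.0}, {"tx": 0, "ty": 0, "tz": -1.7, "ax": 0, "ay": 0, "az": 0, "claw": 5.0}, {"tx": 0, "ty": 0, "tz": -1.7, "ax": 0, "ay": 0, "az": 0, "claw": 5.0}, {"tx": 0, "ty": 0, "tz": -1.7, "ax": 0, "ay": 0, "az": 0, "claw": 5.0}, {"tx": 0, "ty": 0, "tz": -0.8, "ax": 0, "ay": 0, "az": 0, "claw": 5.0}, {"tx": 0, "ty": 0, "tz": -0.4, "ax": 0, "ay": 0, "az": 0, "claw": 5.0}, {"tx": 0, "ty": 0, "tz": 0, "ax": 0, "ay": 0, "az": 0, "claw": 5.0}])

```text
time_s: 3.98
tcp_pos: [0.4319, 0.3234, 0.1273]
ee_rot: [[0.699, 0.715, 0.0], [0.715, -0.699, 0.001], [0.001, -0.0, -1.0]]
wrist_force: [0.4, 0.4, -2.4]
gripper_width: 0.691
gripper_force: 30.0
```

Emit:
drive_tool(rows=[{"tx": 0, "ty": 0, "tz": 0, "ax": 0, "ay": 0, "az": 0.05, "claw": 5.0}, {"tx": 0, "ty": 0, "tz": 0, "ax": 0, "ay": 0, "az": 0.1, "claw": 5.0}, {"tx": 0, "ty": 0, "tz": 0, "ax": 0, "ay": 0, "az": 0.11, "claw": 5.0}, {"tx": 0, "ty": 0, "tz": 0, "ax": 0, "ay": 0, "az": 0.11, "claw": 5.0}, {"tx": 0, "ty": 0, "tz": 0, "ax": 0, "ay": 0, "az": 0.11, "claw": 5.0}, {"tx": 0, "ty": 0, "tz": 0, "ax": 0, "ay": 0, "az": 0.11, "claw": 5.0}, {"tx": 0, "ty": 0, "tz": 0, "ax": 0, "ay": 0, "az": 0.11, "claw": 5.0}, {"tx": 0, "ty": 0, "tz": 0, "ax": 0, "ay": 0, "az": 0.1, "claw": 5.0}, {"tx": 0, "ty": 0, "tz": 0, "ax": 0, "ay": 0, "az": 0.078, "claw": 5.0}, {"tx": 0, "ty": 0, "tz": 0, "ax": 0, "ay": 0, "az": 0, "claw": 5.0}])

```text
time_s: 4.82
tcp_pos: [0.4312, 0.3225, 0.1253]
ee_rot: [[0.997, -0.082, -0.002], [-0.082, -0.997, -0.002], [-0.002, 0.002, -1.0]]
wrist_force: [-0.0, 0.1, -2.3]
gripper_width: 0.69
gripper_force: 30.0
```

```bash
python3 -c "
from h import *
togo((.546,.0154,.10),-4.6)"
```

```text
t 4.8167 tcp [0.4312 0.3225 0.1253] yaw -4.72 tilt [-0.13 -0.13] F [-0.04  0.11 -2.26] M [-0.017 -0.034  0.004] grip 60.1 30.0 j6 31.3
shift cm tool [13.98 29.66  2.57] az -0.0022
```

Emit:
drive_tool(rows=[{"tx": 0.7, "ty": 1.5, "tz": 0, "ax": 0, "ay": 0, "az": 0, "claw": 5.0}, {"tx": 1.4, "ty": 3, "tz": 0, "ax": 0, "ay": 0, "az": 0, "claw": 5.0}, {"tx": 1.7, "ty": 3.6, "tz": 0, "ax": 0, "ay": 0, "az": 0, "claw": 5.0}, {"tx": 1.7, "ty": 3.6, "tz": 0, "ax": 0, "ay": 0, "az": 0, "claw": 5.0}, {"tx": 1.7, "ty": 3.6, "tz": 0.2, "ax": 0, "ay": 0, "az": 0, "claw": 5.0}, {"tx": 1.7, "ty": 3.6, "tz": 0.4, "ax": 0, "ay": 0, "az": 0, "claw": 5.0}, {"tx": 1.7, "ty": 3.6, "tz": 0.5, "ax": 0, "ay": 0, "az": 0, "claw": 5.0}, {"tx": 1.7, "ty": 3.6, "tz": 0.5, "ax": 0, "ay": 0, "az": 0, "claw": 5.0}, {"tx": 1.2, "ty": 2.6, "tz": 0.5, "ax": 0, "ay": 0, "az": 0, "claw": 5.0}, {"tx": 0.4, "ty": 1.0, "tz": 0.4, "ax": 0, "ay": 0, "az": 0, "claw": 5.0}])

```text
time_s: 5.65
tcp_pos: [0.5466, 0.0125, 0.1003]
ee_rot: [[0.997, -0.083, -0.002], [-0.083, -0.997, -0.001], [-0.002, 0.001, -1.0]]
wrist_force: [0.3, 0.2, -2.7]
gripper_width: 0.688
gripper_force: 30.0
```

Emit:
drive_tool(rows=[{"tx": 0, "ty": 0, "tz": 0, "ax": 0, "ay": 0, "az": 0, "claw": 5.0}, {"tx": 0, "ty": 0, "tz": 0, "ax": 0, "ay": 0, "az": 0, "claw": 5.0}, {"tx": 0, "ty": 0, "tz": 0, "ax": 0, "ay": 0, "az": 0, "claw": 5.0}])

```text
time_s: 5.9
tcp_pos: [0.5462, 0.0168, 0.1016]
ee_rot: [[0.997, -0.079, -0.001], [-0.079, -0.997, -0.0], [-0.001, 0.0, -1.0]]
wrist_force: [-0.3, 0.5, -2.6]
gripper_width: 0.686
gripper_force: 30.0
```

```bash
python3 -c "
from h import *
togo((.546,.0154,.06),-4.6)
o=[]
for n in('top','scene'):
    p,d=capture(n);np.savez(n+'1.npz',p=p,d=d);o.append(p)
a=cv2.resize(o[0][170:245,290:390],(400,300),interpolation=2);b=cv2.resize(o[1][215:315,290:390],(400,400),interpolation=2)
a=cv2.resize(a,(400,300));c=np.zeros((400,800,3),np.uint8);c[:300,:400]=a;c[:,400:]=b
cv2.imwrite('pics/t3.png',c[:,:,::-1])"
```

```text
t 5.9 tcp [0.5462 0.0168 0.1016] yaw -4.53 tilt [-0.03 -0.  ] F [-0.28  0.45 -2.56] M [-0.003  0.013 -0.012] grip 59.6 30.0 j6 66.7
shift cm tool [-0.    0.14  4.16] az 0.0011
```

View pics/t3.png

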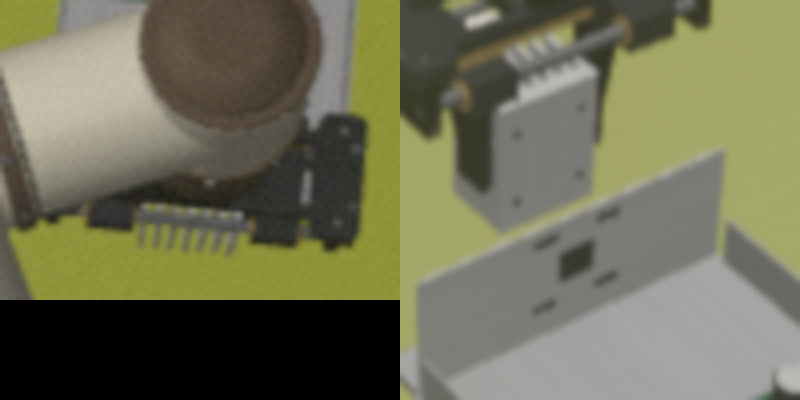

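Left, top view: the held sink has fins outward (fin tops at about (325–350,223)). Right, scene view: the sink's back with four holes, mid about (327,254), above the panel slots, mid about (334,280). I'll use these for a relative centring check.

Run:
```python
from h import *
T=np.array([.5462,.0160,.1012])   # mean tcp
t=np.radians(-4.6);n=np.array([np.cos(t),np.sin(t),0]);l=np.array([-np.sin(t),np.cos(t),0])
f=lambda c:np.c_[290+(np.array(c)[:,0]-400+.5)/4-.5,215+(np.array(c)[:,1]+.5)/4-.5]
def onpl(n_,uv,N,d):
    c,r=rays(n_,uv);o=-c["R"].T@c["t"];w=r@c["R"];return o+w*((d-o@N)/(w@N))[:,None]
show=lambda s,X:print(s,"n",(X@n*1e3).round(1),"l",(X@l*1e3).round(1),"z",(X[:,2]*1e3).round(1),"mean l",round((X@l).mean()*1e3,2),"z",round(X[:,2].mean()*1e3,1))
print("tcp n,l",T@n*1e3,T@l*1e3)
show("holes",onpl("scene",f([(517,134),(581,108),(517,201),(579,175)]),n,T@n+.0175))
S=np.array([.5885,.012,.024]);print("seat n,l",S@n*1e3,S@l*1e3)
for k in(0,.002):show("slots",onpl("scene",f([(545,242),(608,214),(543,307),(606,279)]),n,S@n+k))
show("back top",onplane("scene",f([(493,112),(598,72)]),T[2]+.053))
show("back bot",onplane("scene",f([(500,232),(592,192)]),T[2]-.027))
show("panel top",onplane("scene",f([(417,283),(724,150)]),.096))
# fin tops in top view: dark/light row profile
p=np.load("top1.npz")["p"];g=cv2.cvtColor(p,cv2.COLOR_RGB2GRAY)
for v in(222,225,228):print(v,g[v,318:358])
```

```text
tcp n,l 543.1574406235404 59.7531145237227
holes n [560.7 560.7 560.7 560.7] l [40.8 81.2 41.5 81.5] z [135.3 135.   91.5  90.9] mean l 61.23 z 113.2
seat n,l 585.6419828795551 59.15841350900844
slots n [585.6 585.6 585.6 585.6] l [41.6 82.2 41.4 82.9] z [81.  80.9 36.6 35.8] mean l 62.05 z 58.6
slots n [587.6 587.6 587.6 587.6] l [40.2 80.6 39.9 81.3] z [83.1 83.  38.8 38. ] mean l 60.51 z 60.7
back top n [559.3 561.2] l [26.8 90.9] z [154.2 154.2] mean l 58.84 z 154.2
back bot n [559.3 559.5] l [31.8 91.5] z [74.2 74.2] mean l 61.69 z 74.2
panel top n [590.1 591.9] l [-39.4 154.1] z [96. 96.] mean l 57.33 z 96.0
222 [ 51  53  53  50  54  67  76  88 107 109 107 113 115 109 104 113 121 115
 110 123 129 111  98 100 101  84  70  71  65  63  62  63  54  41  41  42
  45  49  49  54]
225 [49 48 47 48 55 78 91 89 89 86 87 84 86 86 84 83 85 84 84 79 80 83 85 89
 87 93 93 93 96 95 90 93 82 76 88 76 55 49 49 50]
228 [124 119 121 117 118 126 120 106 120 132 120 105 121 131 114 105 124 130
 115 109 125 128 111 106 121 118 102 100 113 113  98 101 115 108  90  61
  51  48  46  53]
```

Run:
```python
from h import *
p=np.load("top1.npz")["p"].astype(int);b=np.minimum(p[...,0],p[...,1])-p[...,2]
for v in range(226,234):print(v,b[v,318:358])
t=np.radians(-4.6);l=np.array([-np.sin(t),np.cos(t),0])
for v in(228,): print([(u,(onplane("top",[(u,v)],.1542)@l*1e3).round(1)[0]) for u in(323,335,337,339,351)])
```

```text
226 [11  9  6  4 16 48 49 28 44 65 39 18 37 56 31 11 24 27 10  6 10 10  4  2
  3  2  1  0  2  1  2  3  0  2 24 23  6  4  3  1]
227 [45 40 33 29 36 64 59 34 55 80 50 25 55 70 39 21 51 49 21 18 42 36 12 16
 27 17  6 10 16 10  3  5 10 13 24 22  7  3  2  1]
228 [76 77 71 72 75 77 57 33 60 76 48 32 62 69 39 34 69 57 30 33 61 41 13 34
 51 29  8 30 40 20  8 31 51 55 41 15  4 -1  3  2]
229 [84 86 85 87 82 82 54 40 64 77 44 39 70 69 40 44 70 50 27 49 72 38 13 47
 63 31 12 43 43 19 14 51 77 77 56 20  8  0  2  3]
230 [86 84 85 87 87 83 60 49 70 75 43 42 71 68 37 51 73 52 28 57 78 42 22 53
 66 37 22 51 46 19 24 60 83 78 54 29 23 21 20 18]
231 [82 84 84 85 85 84 63 59 74 74 45 54 76 62 42 61 78 54 31 59 71 42 33 61
 63 36 37 66 48 20 36 72 87 80 76 74 71 68 62 56]
232 [84 85 84 85 85 84 79 76 84 82 72 76 84 74 65 79 83 57 49 70 74 48 51 79
 61 41 54 74 47 24 53 82 88 86 86 83 85 82 81 81]
233 [86 87 85 85 85 85 91 86 86 87 87 85 86 83 79 86 85 78 75 81 80 71 76 84
 70 66 75 79 53 44 72 83 84 88 86 86 86 87 87 86]
[(323, np.float64(95.2)), (335, np.float64(66.3)), (337, np.float64(61.5)), (339, np.float64(56.7)), (351, np.float64(27.7))]
```

Emit:
drive_tool(rows=[{"tx": 0.5, "ty": 0.1, "tz": 0.2, "ax": 0, "ay": 0, "az": 0, "claw": 5.0}, {"tx": 0.6, "ty": 0.08, "tz": 0.5, "ax": 0, "ay": 0, "az": 0, "claw": 5.0}, {"tx": 0.4, "ty": 0, "tz": 0.8, "ax": 0, "ay": 0, "az": 0, "claw": 5.0}, {"tx": 0, "ty": 0, "tz": 0.9, "ax": 0, "ay": 0, "az": 0, "claw": 5.0}, {"tx": 0, "ty": 0, "tz": 0.9, "ax": 0, "ay": 0, "az": 0, "claw": 5.0}, {"tx": 0, "ty": 0, "tz": 0.7, "ax": 0, "ay": 0, "az": 0, "claw": 5.0}, {"tx": 0, "ty": 0, "tz": 0.4, "ax": 0, "ay": 0, "az": 0, "claw": 5.0}, {"tx": 0, "ty": 0, "tz": 0.2, "ax": 0, "ay": 0, "az": 0, "claw": 5.0}, {"tx": 0, "ty": 0, "tz": 0, "ax": 0, "ay": 0, "az": 0, "claw": 5.0}, {"tx": 0, "ty": 0, "tz": 0, "ax": 0, "ay": 0, "az": 0, "claw": 5.0}])

```text
time_s: 6.83
tcp_pos: [0.5615, 0.013, 0.056]
ee_rot: [[0.997, -0.081, 0.0], [-0.081, -0.997, -0.0], [0.0, 0.0, -1.0]]
wrist_force: [0.8, 0.7, -2.1]
gripper_width: 0.69
gripper_force: 30.0
```

```bash
cat >> h.py <<'E'
t_=np.radians(-4.6);N_=np.array([np.cos(t_),np.sin(t_),0]);L_=np.array([-np.sin(t_),np.cos(t_),0])
def nl(X): return np.c_[X@N_,X@L_,X[:,2]]*1e3
E
python3 - <<'E'
from h import *
togo((.546,.0154,.0535),-4.6);T=sense()["tcp_pos"];print("tcp nl",nl(T[None]))
for n in('top','scene'):
    p,d=capture(n);np.savez(n+'2.npz',p=p,d=d)
print(nl(sense()["tcp_pos"][None]))
a=np.load("scene2.npz")["p"];cv2.imwrite("pics/t4.png",cv2.resize(a[225:300,285:385],(800,600),interpolation=2)[:,:,::-1])
E
```

```text
t 6.8333 tcp [0.5615 0.013  0.056 ] yaw -4.62 tilt [ 0.02 -0.  ] F [ 0.85  0.69 -2.08] M [-0.019 -0.044 -0.003] grip 60.0 30.0 j6 67.5
shift cm tool [-1.56 -0.12  0.25] az -0.0004
tcp nl [[558.62086751  57.9679567   55.98530607]]
[[558.84093281  58.07710206  56.37706712]]
```

View pics/t4.png

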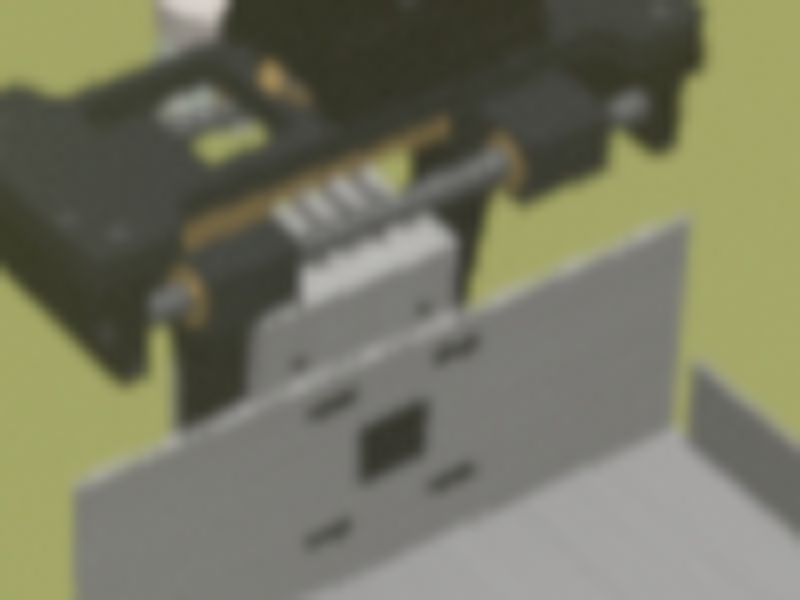

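The sink is low in front of the panel. Its upper holes are at crop (299,362) and (424,308), the upper slots at (332,404) and (457,348), and the panel's top corners at (75,488) and (688,220). Comparing in panel axes.

Run:
```python
from h import *
f=lambda c:np.array([285,225])+(np.array(c,float)+.5)/8-.5
S=lambda s,c,z:(lambda X:print(s,X.round(1).tolist(),"mid",X.mean(0).round(1)))(nl(onplane("scene",f(c),z)))
S("holes",[(299,362),(424,308)],.0562-.027+.062)
S("slots",[(332,404),(457,348)],.086)
S("low slots",[(327,533),(452,475)],.042)
S("back top",[(252,322),(458,240)],.0562+.053)
S("panel top",[(75,488),(688,220)],.096)
p=np.load("top2.npz")["p"].astype(int);b=np.minimum(p[...,0],p[...,1])-p[...,2]
o=cv2.resize(p[190:235,290:390].astype(np.uint8),(800,360),interpolation=2);cv2.imwrite("pics/t5.png",o[:,:,::-1])
c=camera_params("top")
def proj(X):
    x=c["R"]@X+c["t"];s=x[:2]/x[2];s=s*(1+c["k1"]*(s@s));return c["intrinsics"][:2,:2]@s+c["intrinsics"][:2,2]
print("fin top centre pred",proj(N_*(.5587+.0175-.044)+L_*.058+np.array([0,0,.109])))
```

```text
holes [[577.1, 37.6, 91.2], [577.4, 77.4, 91.2]] mid [577.3  57.5  91.2]
slots [[590.5, 38.5, 86.0], [590.4, 78.5, 86.0]] mid [590.5  58.5  86. ]
low slots [[590.1, 38.2, 42.0], [590.1, 79.2, 42.0]] mid [590.1  58.7  42. ]
back top [[575.2, 24.0, 109.2], [577.5, 87.6, 109.2]] mid [576.3  55.8 109.2]
panel top [[590.6, -39.6, 96.0], [591.6, 154.1, 96.0]] mid [591.1  57.2  96. ]
fin top centre pred [338.20667969 223.57339366]
```

View pics/t5.png

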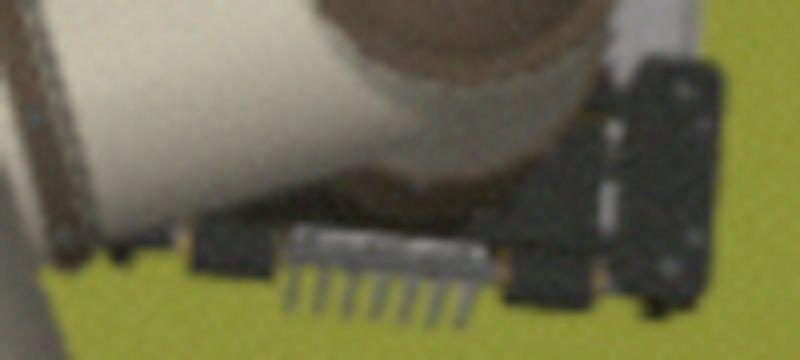

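Relative views agree that the sink needs about +0.4 mm more towards +l (ty −0.04). Now a gentle touch-down on the lip.

Emit:
drive_tool(rows=[{"tx": 0, "ty": -0.04, "tz": 0.1, "ax": 0, "ay": 0, "az": 0, "claw": 5.0}, {"tx": 0, "ty": 0, "tz": 0.1, "ax": 0, "ay": 0, "az": 0, "claw": 5.0}, {"tx": 0, "ty": 0, "tz": 0.1, "ax": 0, "ay": 0, "az": 0, "claw": 5.0}, {"tx": 0, "ty": 0, "tz": 0, "ax": 0, "ay": 0, "az": 0, "claw": 5.0}, {"tx": 0, "ty": 0, "tz": 0, "ax": 0, "ay": 0, "az": 0, "claw": 5.0}])

```text
time_s: 7.35
tcp_pos: [0.5613, 0.0134, 0.0528]
ee_rot: [[0.997, -0.081, -0.0], [-0.081, -0.997, -0.0], [-0.0, 0.0, -1.0]]
wrist_force: [0.3, 0.1, -2.3]
gripper_width: 0.685
gripper_force: 30.0
```

Emit:
drive_tool(rows=[{"tx": 0, "ty": 0, "tz": 0.04, "ax": 0, "ay": 0, "az": 0, "claw": 5.0}, {"tx": 0, "ty": 0, "tz": 0.04, "ax": 0, "ay": 0, "az": 0, "claw": 5.0}, {"tx": 0, "ty": 0, "tz": 0, "ax": 0, "ay": 0, "az": 0, "claw": 5.0}, {"tx": 0, "ty": 0, "tz": 0, "ax": 0, "ay": 0, "az": 0, "claw": 5.0}])

```text
time_s: 7.68
tcp_pos: [0.5613, 0.0134, 0.052]
ee_rot: [[0.997, -0.081, -0.0], [-0.081, -0.997, -0.0], [-0.0, 0.0, -1.0]]
wrist_force: [-0.6, -0.1, -2.7]
gripper_width: 0.687
gripper_force: 30.0
```

Emit:
drive_tool(rows=[{"tx": 0, "ty": 0, "tz": 0.04, "ax": 0, "ay": 0, "az": 0, "claw": 5.0}, {"tx": 0, "ty": 0, "tz": 0, "ax": 0, "ay": 0, "az": 0, "claw": 5.0}, {"tx": 0, "ty": 0, "tz": 0, "ax": 0, "ay": 0, "az": 0, "claw": 5.0}])

```text
time_s: 7.93
tcp_pos: [0.5613, 0.0134, 0.0516]
ee_rot: [[0.997, -0.081, -0.0], [-0.081, -0.997, -0.0], [-0.0, 0.0, -1.0]]
wrist_force: [0.3, -0.2, -2.6]
gripper_width: 0.684
gripper_force: 30.0
```

Emit:
drive_tool(rows=[{"tx": 0, "ty": 0, "tz": 0.04, "ax": 0, "ay": 0, "az": 0, "claw": 5.0}, {"tx": 0, "ty": 0, "tz": 0, "ax": 0, "ay": 0, "az": 0, "claw": 5.0}, {"tx": 0, "ty": 0, "tz": 0, "ax": 0, "ay": 0, "az": 0, "claw": 5.0}])

```text
time_s: 8.18
tcp_pos: [0.5614, 0.0134, 0.0514]
ee_rot: [[0.997, -0.081, 0.0], [-0.081, -0.997, 0.0], [0.0, -0.0, -1.0]]
wrist_force: [-0.2, -0.7, 0.0]
gripper_width: 0.688
gripper_force: 30.0
```

The lip contact shows at z≈0.0513. Lift 0.4 mm and approach the panel slowly.

Emit:
drive_tool(rows=[{"tx": 0, "ty": 0, "tz": -0.04, "ax": 0, "ay": 0, "az": 0, "claw": 5.0}, {"tx": 0.2, "ty": 0, "tz": 0, "ax": 0, "ay": 0, "az": 0, "claw": 5.0}, {"tx": 0.2, "ty": 0, "tz": 0, "ax": 0, "ay": 0, "az": 0, "claw": 5.0}, {"tx": 0.2, "ty": 0, "tz": 0, "ax": 0, "ay": 0, "az": 0, "claw": 5.0}, {"tx": 0.15, "ty": 0, "tz": 0, "ax": 0, "ay": 0, "az": 0, "claw": 5.0}, {"tx": 0.05, "ty": 0, "tz": 0, "ax": 0, "ay": 0, "az": 0, "claw": 5.0}, {"tx": 0, "ty": 0, "tz": 0, "ax": 0, "ay": 0, "az": 0, "claw": 5.0}, {"tx": 0, "ty": 0, "tz": 0, "ax": 0, "ay": 0, "az": 0, "claw": 5.0}])

```text
time_s: 8.85
tcp_pos: [0.5693, 0.0127, 0.0516]
ee_rot: [[0.997, -0.081, -0.0], [-0.081, -0.997, -0.0], [-0.0, 0.0, -1.0]]
wrist_force: [-0.2, 0.5, -2.3]
gripper_width: 0.691
gripper_force: 30.0
```

Emit:
drive_tool(rows=[{"tx": 0.05, "ty": 0, "tz": 0, "ax": 0, "ay": 0, "az": 0, "claw": 5.0}, {"tx": 0.05, "ty": 0, "tz": 0, "ax": 0, "ay": 0, "az": 0, "claw": 5.0}, {"tx": 0, "ty": 0, "tz": 0, "ax": 0, "ay": 0, "az": 0, "claw": 5.0}, {"tx": 0, "ty": 0, "tz": 0, "ax": 0, "ay": 0, "az": 0, "claw": 5.0}])

```text
time_s: 9.18
tcp_pos: [0.5703, 0.0127, 0.0517]
ee_rot: [[0.997, -0.081, 0.0], [-0.081, -0.997, -0.0], [0.0, -0.0, -1.0]]
wrist_force: [-0.9, 0.1, -2.0]
gripper_width: 0.692
gripper_force: 30.0
```

Emit:
drive_tool(rows=[{"tx": 0.05, "ty": 0, "tz": 0, "ax": 0, "ay": 0, "az": 0, "claw": 5.0}, {"tx": 0, "ty": 0, "tz": 0, "ax": 0, "ay": 0, "az": 0, "claw": 5.0}, {"tx": 0, "ty": 0, "tz": 0, "ax": 0, "ay": 0, "az": 0, "claw": 5.0}])

```text
time_s: 9.43
tcp_pos: [0.5708, 0.0126, 0.0517]
ee_rot: [[0.997, -0.081, 0.0], [-0.081, -0.997, -0.0], [0.0, 0.0, -1.0]]
wrist_force: [-0.0, -0.1, -3.0]
gripper_width: 0.684
gripper_force: 30.0
```

Emit:
drive_tool(rows=[{"tx": 0.05, "ty": 0, "tz": 0, "ax": 0, "ay": 0, "az": 0, "claw": 5.0}, {"tx": 0, "ty": 0, "tz": 0, "ax": 0, "ay": 0, "az": 0, "claw": 5.0}, {"tx": 0, "ty": 0, "tz": 0, "ax": 0, "ay": 0, "az": 0, "claw": 5.0}])

```text
time_s: 9.68
tcp_pos: [0.5713, 0.0126, 0.0517]
ee_rot: [[0.997, -0.081, 0.0], [-0.081, -0.997, 0.0], [0.0, -0.0, -1.0]]
wrist_force: [-0.2, 0.2, -2.8]
gripper_width: 0.691
gripper_force: 30.0
```

Emit:
drive_tool(rows=[{"tx": 0.05, "ty": 0, "tz": 0, "ax": 0, "ay": 0, "az": 0, "claw": 5.0}, {"tx": 0, "ty": 0, "tz": 0, "ax": 0, "ay": 0, "az": 0, "claw": 5.0}, {"tx": 0, "ty": 0, "tz": 0, "ax": 0, "ay": 0, "az": 0, "claw": 5.0}])

```text
time_s: 9.93
tcp_pos: [0.5719, 0.0125, 0.0516]
ee_rot: [[0.997, -0.081, 0.0], [-0.081, -0.997, 0.0], [0.0, -0.0, -1.0]]
wrist_force: [-0.0, -0.6, -2.4]
gripper_width: 0.694
gripper_force: 30.0
```

Emit:
drive_tool(rows=[{"tx": 0.05, "ty": 0, "tz": 0, "ax": 0, "ay": 0, "az": 0, "claw": 5.0}, {"tx": 0, "ty": 0, "tz": 0, "ax": 0, "ay": 0, "az": 0, "claw": 5.0}, {"tx": 0, "ty": 0, "tz": 0, "ax": 0, "ay": 0, "az": 0, "claw": 5.0}])

```text
time_s: 10.18
tcp_pos: [0.5723, 0.0125, 0.0517]
ee_rot: [[0.997, -0.081, 0.0], [-0.081, -0.997, -0.0], [0.0, 0.0, -1.0]]
wrist_force: [-0.1, -0.7, -1.7]
gripper_width: 0.685
gripper_force: 30.0
```

Emit:
drive_tool(rows=[{"tx": 0.05, "ty": 0, "tz": 0, "ax": 0, "ay": 0, "az": 0, "claw": 5.0}, {"tx": 0, "ty": 0, "tz": 0, "ax": 0, "ay": 0, "az": 0, "claw": 5.0}, {"tx": 0, "ty": 0, "tz": 0, "ax": 0, "ay": 0, "az": 0, "claw": 5.0}])

```text
time_s: 10.43
tcp_pos: [0.5729, 0.0125, 0.0517]
ee_rot: [[0.997, -0.081, 0.0], [-0.081, -0.997, 0.0], [0.0, -0.0, -1.0]]
wrist_force: [-0.2, 0.4, -2.4]
gripper_width: 0.686
gripper_force: 30.0
```

Emit:
drive_tool(rows=[{"tx": 0.05, "ty": 0, "tz": 0, "ax": 0, "ay": 0, "az": 0, "claw": 5.0}, {"tx": 0, "ty": 0, "tz": 0, "ax": 0, "ay": 0, "az": 0, "claw": 5.0}, {"tx": 0, "ty": 0, "tz": 0, "ax": 0, "ay": 0, "az": 0, "claw": 5.0}])

```text
time_s: 10.68
tcp_pos: [0.5731, 0.0124, 0.0516]
ee_rot: [[0.997, -0.081, -0.0], [-0.081, -0.997, -0.0], [-0.0, 0.0, -1.0]]
wrist_force: [-1.3, 0.8, -1.6]
gripper_width: 0.687
gripper_force: 30.0
```

Emit:
drive_tool(rows=[{"tx": 0.04, "ty": 0, "tz": 0, "ax": 0, "ay": 0, "az": 0, "claw": 5.0}, {"tx": 0, "ty": 0, "tz": 0, "ax": 0, "ay": 0, "az": 0, "claw": 5.0}, {"tx": 0, "ty": 0, "tz": 0, "ax": 0, "ay": 0, "az": 0, "claw": 5.0}])

```text
time_s: 10.93
tcp_pos: [0.5733, 0.0123, 0.0516]
ee_rot: [[0.997, -0.081, -0.001], [-0.081, -0.997, -0.0], [-0.001, 0.0, -1.0]]
wrist_force: [-2.1, -0.0, -1.4]
gripper_width: 0.686
gripper_force: 30.0
```

Emit:
drive_tool(rows=[{"tx": 0.04, "ty": 0, "tz": 0, "ax": 0, "ay": 0, "az": 0, "claw": 5.0}, {"tx": 0, "ty": 0, "tz": 0, "ax": 0, "ay": 0, "az": 0, "claw": 5.0}, {"tx": 0, "ty": 0, "tz": 0, "ax": 0, "ay": 0, "az": 0, "claw": 5.0}])

```text
time_s: 11.18
tcp_pos: [0.5734, 0.0123, 0.0515]
ee_rot: [[0.997, -0.081, -0.001], [-0.081, -0.997, -0.0], [-0.001, 0.0, -1.0]]
wrist_force: [-4.3, 1.2, -1.4]
gripper_width: 0.688
gripper_force: 30.0
```

Panel contact. Seat the sink on the lip, then build up the push.

Emit:
drive_tool(rows=[{"tx": -0.04, "ty": 0, "tz": 0.02, "ax": 0, "ay": 0, "az": 0, "claw": 5.0}, {"tx": 0, "ty": 0, "tz": 0.02, "ax": 0, "ay": 0, "az": 0, "claw": 5.0}, {"tx": 0, "ty": 0, "tz": 0.02, "ax": 0, "ay": 0, "az": 0, "claw": 5.0}, {"tx": 0, "ty": 0, "tz": 0, "ax": 0, "ay": 0, "az": 0, "claw": 5.0}, {"tx": 0, "ty": 0, "tz": 0, "ax": 0, "ay": 0, "az": 0, "claw": 5.0}])

```text
time_s: 11.6
tcp_pos: [0.5734, 0.0123, 0.0514]
ee_rot: [[0.997, -0.081, -0.001], [-0.081, -0.997, -0.0], [-0.001, 0.0, -1.0]]
wrist_force: [-4.3, 1.9, 2.8]
gripper_width: 0.688
gripper_force: 30.0
```

```bash
python3 -c "
from h import *
togo((.5734,.0123,.0511),-4.6)"
```

```text
t 11.6 tcp [0.5734 0.0123 0.0514] yaw -4.63 tilt [-0.03 -0.01] F [-4.26  1.86  2.78] M [0.317 1.342 0.012] grip 59.8 30.0 j6 68.0
shift cm tool [0.   0.   0.03] az -0.0005
```

Emit:
drive_tool(rows=[{"tx": 0, "ty": 0, "tz": -0.03, "ax": 0, "ay": 0, "az": 0, "claw": 5.0}, {"tx": 0.04, "ty": 0, "tz": 0, "ax": 0, "ay": 0, "az": 0, "claw": 5.0}, {"tx": 0.04, "ty": 0, "tz": 0, "ax": 0, "ay": 0, "az": 0, "claw": 5.0}, {"tx": 0, "ty": 0, "tz": 0, "ax": 0, "ay": 0, "az": 0, "claw": 5.0}, {"tx": 0, "ty": 0, "tz": 0, "ax": 0, "ay": 0, "az": 0, "claw": 5.0}])

```text
time_s: 12.02
tcp_pos: [0.5735, 0.0123, 0.0515]
ee_rot: [[0.997, -0.081, -0.002], [-0.081, -0.997, -0.0], [-0.002, 0.0, -1.0]]
wrist_force: [-6.6, 1.9, 3.2]
gripper_width: 0.69
gripper_force: 30.0
```

Emit:
drive_tool(rows=[{"tx": 0.04, "ty": 0, "tz": 0, "ax": 0, "ay": 0, "az": 0, "claw": 5.0}, {"tx": 0, "ty": 0, "tz": 0, "ax": 0, "ay": 0, "az": 0, "claw": 5.0}, {"tx": 0, "ty": 0, "tz": 0, "ax": 0, "ay": 0, "az": 0, "claw": 5.0}])

```text
time_s: 12.27
tcp_pos: [0.5736, 0.0123, 0.0515]
ee_rot: [[0.997, -0.081, -0.003], [-0.081, -0.997, -0.0], [-0.003, 0.001, -1.0]]
wrist_force: [-7.5, 1.1, 4.4]
gripper_width: 0.685
gripper_force: 30.0
```

Emit:
drive_tool(rows=[{"tx": 0, "ty": 0, "tz": -0.04, "ax": 0, "ay": 0.002, "az": 0, "claw": 5.0}, {"tx": 0.04, "ty": 0, "tz": 0, "ax": 0, "ay": 0, "az": 0, "claw": 5.0}, {"tx": 0, "ty": 0, "tz": 0, "ax": 0, "ay": 0, "az": 0, "claw": 5.0}, {"tx": 0, "ty": 0, "tz": 0, "ax": 0, "ay": 0, "az": 0, "claw": 5.0}])

```text
time_s: 12.6
tcp_pos: [0.5737, 0.0123, 0.0515]
ee_rot: [[0.997, -0.081, -0.001], [-0.081, -0.997, -0.0], [-0.001, 0.0, -1.0]]
wrist_force: [-7.3, 2.6, 2.3]
gripper_width: 0.686
gripper_force: 30.0
```

Run:
```python
from h import *
F=[]
for i in range(4):
    p,d=capture("scene");F.append(sense()["wrist_force"])
print(np.round(F,1).tolist(),(np.mean(F,0)@N_).round(2))
togo((.5734,.0123,.0511),-4.6)
print(nl(sense()["tcp_pos"][None]))
np.savez("scene3.npz",p=p)
cv2.imwrite("pics/t6.png",cv2.resize(p[225:300,285:385],(800,600),interpolation=2)[:,:,::-1])
```

```text
[[-8.1, 0.9, 4.1], [-7.1, 2.2, 3.0], [-8.1, 1.4, 1.9], [-7.6, 2.1, 2.2]] -7.84
t 12.8 tcp [0.5737 0.0123 0.0515] yaw -4.64 tilt [-0.08 -0.02] F [-7.56  2.12  2.16] M [0.695 1.967 0.099] grip 60.4 30.0 j6 68.0
shift cm tool [-0.03 -0.    0.04] az -0.0007
[[570.86421312  58.24001932  51.49012281]]
```

View pics/t6.png

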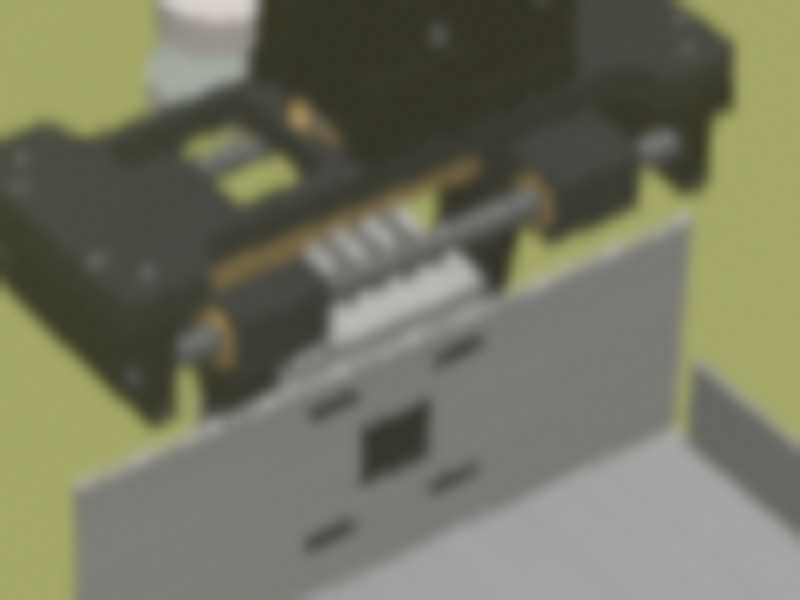

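The sink stands against the panel. Its top back edge runs from about crop (285,375) to (487,287) just above the panel's top edge, and the slots have not moved. Checking centring.

Run:
```python
from h import *
f=lambda c:np.array([285,225])+(np.array(c,float)+.5)/8-.5
S=lambda s,c,z:(lambda X:print(s,X.round(1).tolist(),"mid",X.mean(0).round(1)))(nl(onplane("scene",f(c),z)))
S("back top",[(285,375),(487,287)],.104)
S("slots",[(333,404),(459,348)],.086)
S("panel top",[(75,488),(690,218)],.096)
p=np.load("scene3.npz")["p"].astype(int)
# rows of pixels along a line just above the panel top edge, to find sink ends
for k in(-4,-6):
    print(k,[(x,p[round(225+(488+(x*8+4-75)*(-270/615)+k*4)/8-.5),285+x].tolist()) for x in list(range(30,42))+list(range(56,66))])
```

```text
back top [[592.0, 22.5, 104.0], [592.2, 86.0, 104.0]] mid [592.1  54.3 104. ]
slots [[590.7, 38.7, 86.0], [590.7, 79.0, 86.0]] mid [590.7  58.8  86. ]
panel top [[590.6, -39.6, 96.0], [591.3, 155.1, 96.0]] mid [590.9  57.7  96. ]
-4 [(30, [65, 65, 55]), (31, [78, 78, 70]), (32, [68, 68, 59]), (33, [84, 84, 78]), (34, [85, 85, 79]), (35, [116, 116, 112]), (36, [131, 131, 127]), (37, [126, 126, 122]), (38, [129, 128, 125]), (39, [128, 127, 124]), (40, [129, 128, 124]), (41, [125, 124, 120]), (56, [130, 129, 125]), (57, [132, 131, 128]), (58, [131, 130, 126]), (59, [126, 126, 122]), (60, [106, 105, 101]), (61, [96, 95, 90]), (62, [77, 77, 62]), (63, [118, 120, 86]), (64, [148, 150, 96]), (65, [162, 165, 110])]
-6 [(30, [57, 57, 46]), (31, [59, 60, 49]), (32, [57, 57, 47]), (33, [63, 63, 54]), (34, [78, 78, 72]), (35, [104, 104, 99]), (36, [117, 117, 113]), (37, [125, 125, 121]), (38, [126, 125, 122]), (39, [128, 127, 124]), (40, [125, 124, 121]), (41, [126, 125, 122]), (56, [139, 139, 135]), (57, [152, 151, 148]), (58, [138, 138, 134]), (59, [140, 139, 136]), (60, [104, 103, 99]), (61, [73, 73, 66]), (62, [61, 61, 48]), (63, [101, 103, 67]), (64, [138, 141, 87]), (65, [159, 162, 101])]
```

Holes, edge and top view together suggest about 0.5 mm more towards +l. Back off slightly, shift, and press again.

Emit:
drive_tool(rows=[{"tx": -0.1, "ty": 0, "tz": -0.02, "ax": 0, "ay": 0, "az": 0, "claw": 5.0}, {"tx": -0.1, "ty": 0, "tz": -0.03, "ax": 0, "ay": 0, "az": 0, "claw": 5.0}, {"tx": 0, "ty": -0.05, "tz": 0, "ax": 0, "ay": 0, "az": 0, "claw": 5.0}, {"tx": 0, "ty": 0, "tz": 0.04, "ax": 0, "ay": 0, "az": 0, "claw": 5.0}, {"tx": 0.05, "ty": 0, "tz": 0, "ax": 0, "ay": 0, "az": 0, "claw": 5.0}, {"tx": 0.05, "ty": 0, "tz": 0, "ax": 0, "ay": 0, "az": 0, "claw": 5.0}, {"tx": 0.05, "ty": 0, "tz": 0, "ax": 0, "ay": 0, "az": 0, "claw": 5.0}, {"tx": 0.05, "ty": 0, "tz": 0.01, "ax": 0, "ay": 0, "az": 0, "claw": 5.0}, {"tx": 0, "ty": 0, "tz": 0, "ax": 0, "ay": 0, "az": 0, "claw": 5.0}, {"tx": 0, "ty": 0, "tz": 0, "ax": 0, "ay": 0, "az": 0, "claw": 5.0}])

```text
time_s: 13.63
tcp_pos: [0.5738, 0.0127, 0.0517]
ee_rot: [[0.997, -0.081, -0.001], [-0.081, -0.997, -0.0], [-0.001, 0.0, -1.0]]
wrist_force: [-7.4, 0.6, 1.3]
gripper_width: 0.693
gripper_force: 30.0
```

```bash
cat >> h.py <<'E'
def force(k=6):
    F=[]
    for i in range(k): capture("scene");F.append(sense()["wrist_force"])
    print(np.mean(F,0).round(2),"push",-(np.mean(F,0)@N_).round(2));togo((.5734,.0123,.0511),-4.6);print(nl(sense()["tcp_pos"][None]))
E
python3 -c "
from h import *
force()"
```

```text
[-7.16  1.53  1.81] push 7.26
t 13.9333 tcp [0.5739 0.0127 0.0517] yaw -4.64 tilt [-0.06 -0.02] F [-7.59  2.07  1.79] M [0.394 1.81  0.167] grip 59.8 30.0 j6 67.9
shift cm tool [-0.04  0.04  0.06] az -0.0007
[[570.99357052  58.66583281  51.68457752]]
```

Emit:
drive_tool(rows=[{"tx": 0, "ty": 0, "tz": 0.03, "ax": 0, "ay": 0, "az": 0, "claw": 5.0}, {"tx": 0.03, "ty": 0, "tz": 0, "ax": 0, "ay": 0, "az": 0, "claw": 5.0}, {"tx": 0.03, "ty": 0, "tz": 0, "ax": 0, "ay": 0, "az": 0, "claw": 5.0}, {"tx": 0, "ty": 0, "tz": 0, "ax": 0, "ay": 0, "az": 0, "claw": 5.0}, {"tx": 0, "ty": 0, "tz": 0, "ax": 0, "ay": 0, "az": 0, "claw": 5.0}])

```text
time_s: 14.35
tcp_pos: [0.5739, 0.0127, 0.0515]
ee_rot: [[0.997, -0.081, -0.002], [-0.081, -0.997, -0.0], [-0.002, 0.001, -1.0]]
wrist_force: [-8.5, 2.3, 3.3]
gripper_width: 0.689
gripper_force: 30.0
```

```bash
python3 -c "
from h import *
force()"
```

```text
[-8.76  1.84  2.99] push 8.88
t 14.65 tcp [0.5739 0.0127 0.0515] yaw -4.64 tilt [-0.12 -0.03] F [-9.54  1.78  2.21] M [0.527 2.279 0.08 ] grip 60.0 30.0 j6 67.9
shift cm tool [-0.05  0.04  0.04] az -0.0008
[[571.0252531   58.63879669  51.49435478]]
```

Emit:
drive_tool(rows=[{"tx": 0.03, "ty": 0, "tz": 0, "ax": 0, "ay": 0.002, "az": 0, "claw": 5.0}, {"tx": 0.03, "ty": 0, "tz": 0, "ax": 0, "ay": 0, "az": 0, "claw": 5.0}, {"tx": 0, "ty": 0, "tz": 0, "ax": 0, "ay": 0, "az": 0, "claw": 5.0}, {"tx": 0, "ty": 0, "tz": 0, "ax": 0, "ay": 0, "az": 0, "claw": 5.0}, {"tx": 0, "ty": 0, "tz": 0, "ax": 0, "ay": 0, "az": 0, "claw": 5.0}])

```text
time_s: 15.07
tcp_pos: [0.574, 0.0126, 0.0515]
ee_rot: [[0.997, -0.081, -0.001], [-0.081, -0.997, -0.001], [-0.001, 0.001, -1.0]]
wrist_force: [-9.8, 1.6, 4.4]
gripper_width: 0.692
gripper_force: 30.0
```

```bash
python3 -c "
from h import *
force(10)"
```

```text
[-9.64  2.23  4.18] push 9.79
t 15.5667 tcp [0.574  0.0126 0.0515] yaw -4.64 tilt [-0.06 -0.04] F [-8.53  2.43  4.7 ] M [0.689 2.569 0.157] grip 59.8 30.0 j6 67.9
shift cm tool [-0.06  0.04  0.04] az -0.0008
[[571.12949421  58.62532496  51.49082915]]
```

Emit:
drive_tool(rows=[{"tx": 0.04, "ty": 0, "tz": -0.01, "ax": 0, "ay": 0, "az": 0, "claw": 5.0}, {"tx": 0, "ty": 0, "tz": 0, "ax": 0, "ay": 0, "az": 0, "claw": 5.0}, {"tx": 0, "ty": 0, "tz": 0, "ax": 0, "ay": 0, "az": 0, "claw": 5.0}, {"tx": 0, "ty": 0, "tz": 0, "ax": 0, "ay": 0, "az": 0, "claw": 5.0}, {"tx": 0, "ty": 0, "tz": 0, "ax": 0, "ay": 0, "az": 0, "claw": 5.0}, {"tx": 0, "ty": 0, "tz": 0, "ax": 0, "ay": 0, "az": 0, "claw": 5.0}])

```text
time_s: 16.07
tcp_pos: [0.574, 0.0126, 0.0515]
ee_rot: [[0.997, -0.081, -0.002], [-0.081, -0.997, -0.001], [-0.002, 0.001, -1.0]]
wrist_force: [-11.2, 3.1, 4.3]
gripper_width: 0.69
gripper_force: 30.0
```

```bash
python3 -c "
from h import *
force(10)
print(finish_job())"
```

```text
[-10.55   2.56   4.47] push 10.72
t 16.5667 tcp [0.5741 0.0126 0.0515] yaw -4.65 tilt [-0.1  -0.04] F [-9.65  2.87  4.19] M [0.832 2.714 0.109] grip 60.0 30.0 j6 67.9
shift cm tool [-0.06  0.04  0.04] az -0.0009
[[571.21752564  58.61273843  51.50606562]]
the job is handed in; nothing more can be done
None
```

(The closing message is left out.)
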